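# Set out the wash place

## Robot

A 6-joint arm with a two-finger parallel gripper is mounted at the origin on the work surface. World frame = base frame: x ahead of the robot, y to its left, z up, the work surface at z = 0. Lengths are in mm, angles in rad, forces in N, time in s.
With the tool pointing down it reaches from about 300 to 750 mm from the base axis. Payload 8.5 kg.
Tool frame: the origin (TCP) lies on the front face of the gripper's body, between the roots of the fingers; the fingertips stand 73 mm ahead of it and the grasp point (between the pads) lies 54 mm ahead of it (arm.tip_extent is the distance from the TCP to the fingertips, in mm); z points along the fingers, y is the line along which they close (so a half turn about z gives the same grasp; the last joint's range is limited). The gripper opens to 85 mm and grips with 20 to 120 N. Pads are 22 mm wide; open, the fingers measure 114 mm over their backs; the gripper's body (76 mm by 85 mm) begins 54 mm behind the grasp point. The pads swing forward as they close: fully open they stand 13 mm farther back than shut.
Start: joints at [-1.52, 0.381, 1.297, -0, 1.464, -0.215], TCP at [144.47, -530.669, 303.922] pointing down, gripper open.
Joint ranges: [-3.11, 3.11], [-0.89, 2.33], [0.22, 2.48], [-1.42, 4.56], [0.17, 2.85], [-2.88, 2.88]. Speed limits (rad/s): [2.39, 2.39, 3.14, 3.14, 3.14, 3.14].

## Interface

Orientations are given as a unit quaternion [x, y, z, w].
In Python, from cell import get_state, optics, finish_job, search_frame, pinpoint, arm gives the robot as it stands.
- The arm moves only by the tool play_rows, never from a script. Its argument "targets" is a list that holds one entry, the list of rows, each a list of 7 numbers: the closure in counts, from 0 (fully open) to 255 (shut), then the shift along the tool's x, y, z in m, then the turn, a rotation vector about the tool's x, y, z in rad. A call has 1 to 8 rows; each row is the pose to reach, as a shift and turn from the pose commanded when the call began, along the tool's axes at that moment; what a row does not reach only later rows make up. A row lasts 1/8 s, in which the tool goes at most 62.5 mm and 10.7 degrees, less where a joint would pass 70% of its speed; a pose out of reach is approached as far as the arm can. A call with a gripper value outside its range is refused whole. The fingers move at their own pace and stop on an object; "newtons" is the grip in N (left out, the last holds). Time passes only in rows, so rows that repeat a pose let the fingers close. It gives the time, the measured TCP pose, the force, the opening and the grip force at its end, in the units of the state.
- get_state(): the state, without advancing time (a new reading comes with each control period).
- optics.grab_frame(name): name is "scene" or "top" or "wrist"; returns the picture (384x512x3 uint8, blue, green, red); there is no depth.
- optics.camera_model(name): a dict with "mtx" (3x3 intrinsics, pixels), "extrinsics" (4x4, takes a point from world to camera coordinates). Camera axes: x right, y up, looking along -z (the intrinsics and any distortion apply to the point x, -y, -z); pixel columns grow to the right and rows downward; lengths in mm; the calibration is good to about 2 mm. A picture is of the moment at which its call begins: read the wrist's pose just before it. camera_model takes no time and is no camera call; for the wrist camera it gives the pose at the moment of the call.
- finish_job(): hands the job in; it is judged then, once.
Trained networks look in the newest picture that a camera, given by its name, has taken for a name from the list of things; names that differ only in an ending like _2 or _b are one class to them, and where a whole thing is asked for, a point or a joint stands for the part that bears it (a point fixed in the world has none). Each returns a list of dicts, best first, with "score" (0 to 1); they miss things now and then, are a little off and sometimes report something else, mostly with a low value. They report only what shows in the picture. A call takes as long as a camera call. They do not tell look-alikes from the thing itself.
- search_frame(query, camera): "bbox" ([left, top, right, bottom] in pixels, round what is visible of it).
- pinpoint(query, camera): "position" ([column, row] in pixels: a listed point, or the origin of a listed thing).
The state is a dict: "t": time; "joints": joint angles; "qd": joint speeds; "tau": joint torques, N m; "tool_pos": TCP position; "ee_rot": TCP orientation; "wrist_force": force on the tool from outside, world axes, zero at the start; "torque": the same for the moment, N m; "width": opening from 0.0 (shut) to 1.0 (fully open); "grip_force": force on a finger pad.
Only numpy, scipy, OpenCV 4.12 (cv2) and the standard library are available. Lean on these libraries where they do the work, as an engineer would, in place of code of your own. Each camera call takes 0.05 s, during which the arm holds its last target. There are 200 camera calls.

## Task

Set out the wash place: put the white soap rest midway between the steel pail lid and the square tile, its long side running along the line from lid to tile, and lay the soap bar centred and lengthwise on top of it. Lay the nail brush, bristles down, in the middle of the pail lid, stand the tumbler upright in the middle of the tile, and stand the spray bottle straight behind the soap rest (on the side away from the robot), centre to centre 10 cm. Leave the mug and the jar where they are.

Things in the scene. Friction and masses are not known exactly. Their poses are not given: they have to be found in the camera images.
- pail_lid: Round steel pail lid lying upside down as a shallow tray, fixed, 160 mm across, floor 4 mm thick, thin rim 10 mm high. It lies left or right on the ledge. Origin: centre of the underside, z up. Its y axis lies along the line through the tile's centre (towards or away from it); its x axis points away from the robot.
- tile: Square terracotta tile, fixed, 130 x 130 x 12 mm, flat on the ledge on the other side from the lid, centre 440 mm from the lid's centre. Origin: centre of the underside, z up. x, y along its sides.
- soap_rest: White glazed ceramic soap rest, loose, solid block 108 mm long (its x) x 64 mm wide (its y), 22 mm high, with three low ribs along x on top (soap lies on these, 24 mm above the underside) and a low lip across each end (28 mm high, 98 mm apart inside). About 0.22 kg. Grip it across the 64 mm width. Behind it means across its long side, on the side away from the robot (roughly world +x). Origin: centre of the underside, z up. 
- soap: Bar of plain laundry soap, tan, rounded edges, loose, 74 mm (x) x 46 mm (y) x 24 mm high, about 0.1 kg. Origin: centre of the underside, z up. 
- tumbler: Clear plastic tumbler, loose, standing mouth up, 90 mm high, 56 mm across at the foot and 62 mm at the rim, wall 3 mm, about 0.07 kg. Origin: centre of the underside, z up. 
- spray_bottle: Squat white spray bottle with a grey press-button nozzle, loose, upright; body 62 mm across with straight sides up to 74 mm, nozzle top at 103 mm, about 0.22 kg. Origin: centre of the underside, z up. 
- nail_brush: Wooden nail brush lying bristles down, loose, 86 mm long (x) x 40 mm wide (y) x 32 mm high; wooden block from 14 to 32 mm, stiff bristles 34 mm wide below. About 0.08 kg. Origin: centre of the underside, z up. 
- mug: Blue ceramic mug, 76 mm across, 80 mm high, handle towards its +y; a bystander at the far side. Origin: centre of the underside, z up. 
- jar: Glass jar with a steel cap, 68 mm across, 90 mm high; a bystander at the far side. Origin: centre of the underside, z up. 
There are look-alikes about, which are no part of the job. What is shaped like the spray_bottle but red or yellow is not meant. Leave any orange look-alike of the tumbler alone.

How it is judged:
By the outcome, as a careful person would: the job done as asked, in the order asked, and still so for the second after the job is handed in, with the robot touching nothing.
It also fails if it takes over 120 s, if anything falls off the work surface, if the arm or the gripper's body presses on something with over 40 N, if the wrist force passes 120 N, or if a joint passes its speed limit or range.

## Working session

There is one attempt and no reset: what is moved stays moved. The work goes in short steps, Python scripts to look and compute and a tool call to move; the robot and the scene stay as the last step left them, time stands still between calls to the robot, and variables do not carry over. Pictures are saved under pics/ and viewed, at most 14 in all, crops included, and the job is handed in when it is done.

Besides the shell and the picture viewer there is one more tool, called after ">>>" by a JSON object that holds its "name" and its "arguments". play_rows: Moves the arm, as the interface text tells. Its arguments: {"type":"object","properties":{"targets":{"type":"array","items":{"type":"array","items":{"type":"array","items":{"type":"number"}}}},"newtons":{"type":"number"}},"required":["targets"]}

```bash
ls; mkdir -p pics; python3 - <<'E'
from cell import *
import cv2
for n in ("scene","top"):
    im=optics.grab_frame(n); cv2.imwrite(f"pics/{n}0.png",im)
    m=optics.camera_model(n); print(n,{k:(v.tolist() if hasattr(v,'tolist') else v) for k,v in m.items()})
    for q in ["pail_lid","tile","soap_rest","soap","tumbler","spray_bottle","nail_brush","mug","jar"]:
        print(q,[(round(d['score'],2),[round(x) for x in d['position']]) for d in pinpoint(q,n)][:4])
print(get_state())
E
```

```text
pics
scene {'mtx': [[350.659205433013, 0.0, 256.0650797723964], [0.0, 350.659205433013, 189.58613749187418], [0.0, 0.0, 1.0]], 'extrinsics': [[0.6156156619102019, 0.7880390346858243, 0.0034404392594918234, -337.27914536696903], [-0.4755074560797221, 0.3679776413295817, 0.7990526357469258, 198.67282183637795], [0.628418663013325, -0.49354527177651275, 0.6012512359102414, -1202.206264980848], [0.0, 0.0, 0.0, 1.0]]}
pail_lid [(0.79, [329, 185])]
tile [(0.89, [179, 252])]
soap_rest [(0.6, [223, 191])]
soap [(0.61, [104, 226])]
tumbler [(0.95, [263, 147]), (0.73, [243, 160]), (0.73, [180, 250]), (0.38, [223, 192])]
spray_bottle [(0.95, [179, 213]), (0.9, [100, 202]), (0.88, [141, 195]), (0.61, [256, 307])]
nail_brush []
mug [(0.58, [255, 309])]
jar [(0.94, [368, 235])]
top {'mtx': [[390.41339217912315, 0.0, 261.34243839193766], [0.0, 390.41339217912315, 188.96049216568866], [0.0, 0.0, 1.0]], 'extrinsics': [[0.02407856525422037, -0.9994648249586436, -0.022142411017909203, -1.6906001312342378], [0.9978012609145911, 0.022658643101808144, 0.062283461769853464, -540.6092271308115], [-0.0617484
[... 444 characters left out ...]
1.0, 'joints': array([-1.52029313e+00,  3.80582100e-01,  1.29745599e+00, -3.18003543e-05,
        1.46360242e+00, -2.15314539e-01]), 'qd': array([ 5.20901946e-05, -3.44182486e-06,  2.13107693e-04,  2.83984663e-04,
        6.15596208e-04,  1.20894724e-03]), 'tau': array([-1.44101723e-03, -4.48341537e+01, -2.31465000e+01, -2.44135372e-04,
        5.38960521e-04, -5.95370068e-06]), 'tool_pos': array([ 144.4663028 , -530.64646933,  303.91310692]), 'ee_rot': array([ 9.91180385e-01,  1.32519599e-01, -1.37854362e-05, -2.51507162e-05]), 'wrist_force': array([-0.33557753,  0.84755685, -0.17564051]), 'torque': array([0.00283527, 0.00128107, 0.02307077]), 'grip_force': 0.0, 'width': 0.9969510568460422}
```

View pictures.

View pics/top0.png

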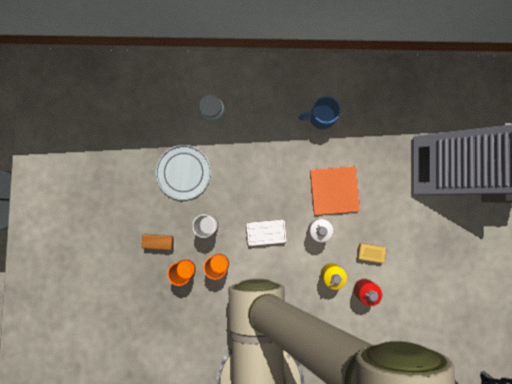

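View pics/scene0.png

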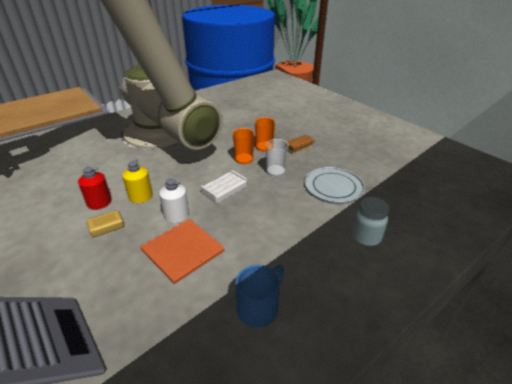

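```bash
cat > h.py <<'E'
import numpy as np, cv2
from cell import *
from scipy.spatial.transform import Rotation as R
def world(cam,px,z,m=None):
    m=m or optics.camera_model(cam); K=np.array(m['mtx']); E=np.array(m['extrinsics'])
    a=np.linalg.inv(K)@[px[0],px[1],1]; d=E[:3,:3].T@(a*[1,-1,-1]); c=-E[:3,:3].T@E[:3,3]
    return c+d*(z-c[2])/d[2]
def pixel(cam,X,m=None):
    m=m or optics.camera_model(cam); K=np.array(m['mtx']); E=np.array(m['extrinsics'])
    p=K@((E[:3,:3]@np.array(X,float)+E[:3,3])*[1,-1,-1]); return p[:2]/p[2]
def blob(im,lo,hi,near,cam,z,m=None):
    """HSV blob nearest to pixel: centre, long-side angle, sides in world mm at height z"""
    k=cv2.inRange(cv2.cvtColor(im,cv2.COLOR_BGR2HSV),np.array(lo),np.array(hi))
    cs=[c for c in cv2.findContours(k,0,2)[0] if cv2.contourArea(c)>60]
    if not cs: return None
    c=min(cs,key=lambda c:np.linalg.norm(c.reshape(-1,2).mean(0)-near))
    w=np.array([world(cam,p,z,m)[:2] for p in c.reshape(-1,2)],np.float32)
    (x,y),(a,b),_=r=cv2.minAreaRect(w); q=cv2.boxPoints(r); e=q[1]-q[0]; f=q[2]-q[1]
    l=e if np.hypot(*e)>np.hypot(*f) else f
    ang=np.arctan2(l[1],l[0]); ang=(ang+np.pi/2)%np.pi-np.pi/2
    return np.round([x,y,max(a,b),min(a,b)],1),round(float(ang),3)
def goto(x,y,z,yaw=None):
    """shift (m) and turn from the present pose to TCP x,y,z (mm) pointing down, closing line (tool y) at world angle yaw"""
    s=get_state(); r=R.from_quat(s['ee_rot']); d=r.inv().apply(np.array([x,y,z])-s['tool_pos'])/1000
    t=np.zeros(3)
    if yaw is not None:
        best=None
        for k in (0,np.pi):
            a=yaw+k; Y=np.array([np.cos(a),np.sin(a),0]); Z=np.array([0,0,-1.]); 
            v=(r.inv()*R.from_matrix(np.c_[np.cross(Y,Z),Y,Z])).as_rotvec()
            if best is None or np.linalg.norm(v)<np.linalg.norm(best): best=v
        t=best
    print('shift',d.round(4),'turn',t.round(3),'j6',s['joints'][5].round(2),'t',round(s['t'],2))
E
python3 - <<'E'
from h import *
im=optics.grab_frame("top"); m=optics.camera_model("top")
print('rest',blob(im,(0,0,200),(180,60,255),(266,233),"top",22,m))
print('soap',blob(im,(15,90,90),(30,255,255),(372,254),"top",20,m))
print('brush',blob(im,(3,120,50),(20,255,255),(157,242),"top",30,m))
print('tile',blob(im,(0,150,80),(12,255,255),(334,190),"top",12,m))
print('lid',world("top",(183,172),8,m),'tumb',world("top",(205,226),90,m),world("top",(212,226),0,m),'spray',world("top",(316,230),0,m),world("top",(320,230),85,m))
for q in ['tumbler','spray_bottle','pail_lid']: print(q,[(d['score'],np.round(d['bbox'])) for d in search_frame(q,'top')])
w=optics.camera_model("wrist"); E=np.array(w['extrinsics']); print(w['mtx'], 'cam', -E[:3,:3].T@E[:3,3], 'axis',-E[2,:3],'right',E[0,:3])
cv2.imwrite('pics/crop.png',cv2.resize(im[140:310,130:400],None,fx=2.9,fy=2.9,interpolation=cv2.INTER_CUBIC))
goto(470,0,300,np.pi/2)
E
```

```text
rest (array([419. ,  -5.6, 107.5,  63.6]), -1.451)
soap (array([ 367.6, -301.7,   75.4,   47.6]), 1.431)
brush (array([384.1, 301. ,  86.3,  40.1]), 1.53)
tile (array([ 541.8, -197.4,  128.6,  128.2]), 0.102)
lid [585.08613417 239.18528364   8.        ] tumb [433.99710662 156.55169523  90.        ] [431.2264403  151.18816305   0.        ] spray [ 427.2252309  -148.21471855    0.        ] [ 430.84502369 -148.76879536   85.        ]
tumbler [(0.81, array([196., 212., 218., 236.])), (0.57, array([168., 261., 196., 287.])), (0.56, array([205., 252., 229., 278.]))]
spray_bottle [(0.89, array([353., 277., 382., 305.])), (0.84, array([318., 265., 347., 289.])), (0.62, array([307., 222., 335., 241.]))]
pail_lid [(0.84, array([159., 145., 213., 199.]))]
[[280.71177724   0.         255.28104075]
 [  0.         280.71177724 191.27553789]
 [  0.           0.           1.        ]] cam [ 211.14812769 -512.71915084  372.70788837] axis [-0.26362234 -0.07188472 -0.96194379] right [ 2.62995745e-01 -9.64796993e-01  2.34980821e-05]
shift [ 0.4535 -0.4265  0.0039] turn [0.    0.    0.266] j6 -0.22 t 1.2
```

View pics/crop.png

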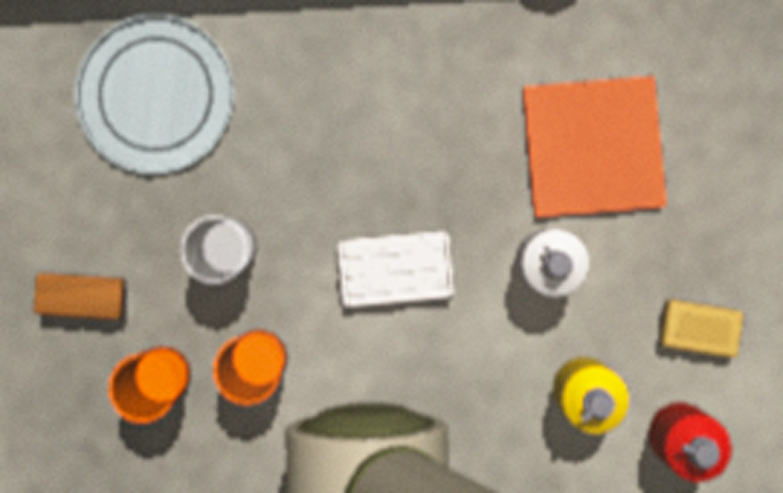

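Candidates in the top picture:
- **Spray bottle:** white at (320,230) is the one I want. Yellow (335,277) and red (370,293) are look-alikes.
- **Tumbler:** clear at (205,226) is the one I want. Orange (182,272) and (216,266) are look-alikes.
- **Single objects:** rest at (266,233), soap at (372,254), brush at (157,242), lid at (183.5,172.5), tile at (334,190).

The crop confirms these choices, and the measured sizes match the list. First I go above the rest.

>>> {"name": "play_rows", "arguments": {"targets": [[[0,0.4,-0.434,0.044,0,0,-1.425],[0,0.4,-0.434,0.044,0,0,-1.425],[0,0.4,-0.434,0.044,0,0,-1.425],[0,0.4,-0.434,0.044,0,0,-1.425],[0,0.4,-0.434,0.044,0,0,-1.425],[0,0.4,-0.434,0.044,0,0,-1.425],[0,0.4,-0.434,0.044,0,0,-1.425],[0,0.4,-0.434,0.044,0,0,-1.425]]], "newtons": 40}}

```text
t: 2.2
tool_pos: [374.9, -86.3, 267.0]
ee_rot: [0.662, 0.75, 0.0, 0.001]
wrist_force: [1.4, -1.3, 0.4]
width: 1.001
grip_force: 0.0
```

```bash
python3 - <<'E'
from h import *
print(arm.tip_extent)
for n,(lo,hi,px,z) in {'wrist':((0,0,190),(180,60,255),(419,-5.6,22),22)}.items():
    m=optics.camera_model(n); im=optics.grab_frame(n); p=pixel(n,px,m); print(p, blob(im,lo,hi,p,n,z,m))
    cv2.imwrite('pics/w1.png',im)
goto(419,-5.6,200,0.12)
E
```

```text
72.6
[305.56020496 105.96936579] (array([417.8,  -6.9, 107.5,  62.3]), -1.448)
shift [0.0677 0.0523 0.0667] turn [ 0.001 -0.003  0.016] j6 -0.66 t 2.25
```

View pics/w1.png

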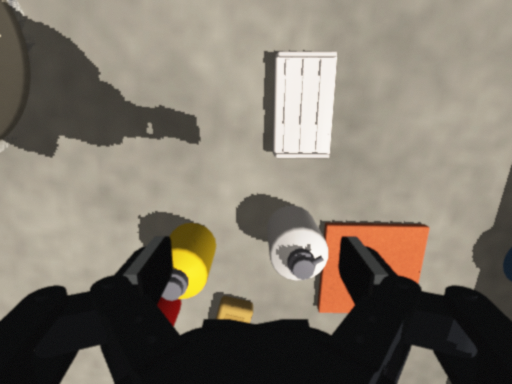

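The wrist picture shows the rest at (305,105), the white spray at (300,253) and the tile at (375,270). This agrees with the top measurement, so I move over the rest and down.

>>> {"name": "play_rows", "arguments": {"targets": [[[0,0.067,0.0515,0.06,0,0,0.012],[0,0.067,0.0515,0.07,0,0,0.012],[0,0.067,0.0515,0.12,0,0,0.012],[0,0.067,0.0515,0.16,0,0,0.012],[0,0.067,0.0515,0.18,0,0,0.012],[0,0.067,0.0515,0.186,0,0,0.012],[0,0.067,0.0515,0.187,0,0,0.012],[60,0.067,0.0515,0.187,0,0,0.012]]]}}

```text
t: 3.25
tool_pos: [417.7, -15.6, 80.5]
ee_rot: [0.668, 0.744, 0.0, 0.001]
wrist_force: [-0.3, 0.5, 0.1]
width: 0.815
grip_force: 0.0
```

```bash
python3 - <<'E'
from h import *
print(arm.tip_extent, get_state()['width']); goto(418,-6,78,0.12)
E
```

```text
72.6 0.8151336610511514
shift [0.0095 0.0014 0.0025] turn [ 0.001  0.001 -0.012] j6 -0.43 t 3.25
```

>>> {"name": "play_rows", "arguments": {"targets": [[[140,0,0,0,0,0,0],[140,0,0,0,0,0,0],[140,0,0,0,0,0,0],[140,0,0,0,0,0,0],[140,0,0,0,0,0,0]]]}}

```text
t: 3.88
tool_pos: [417.7, -15.6, 80.8]
ee_rot: [0.668, 0.744, 0.0, 0.001]
wrist_force: [-0.1, -0.4, 7.3]
width: 0.731
grip_force: 42.4
```

```bash
python3 - <<'E'
from h import *
print(arm.tip_extent, get_state()['width'])
im=optics.grab_frame("wrist"); cv2.imwrite('pics/w2.png',im)
E
```

```text
72.6 0.7306612538047111
```

View pics/w2.png

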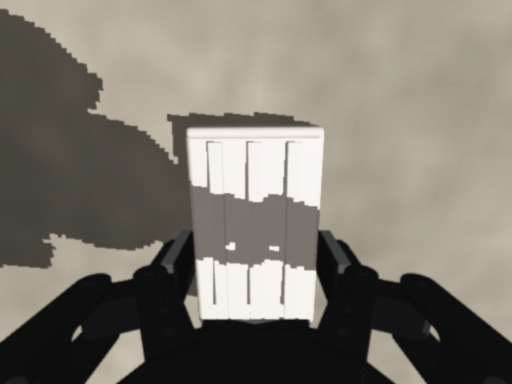

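The rest is held, about 9 mm off its centre lengthwise, which I will allow for. Lift it, then cross-check the lid and tile from the scene camera.

>>> {"name": "play_rows", "arguments": {"targets": [[[140,0,0,-0.01,0,0,0],[140,0,0,-0.03,0,0,0],[140,0,0,-0.06,0,0,0],[140,0,0,-0.08,0,0,0.05],[140,0,0,-0.08,0,0,0.1],[140,0,0,-0.08,0,0,0.15],[140,0,0,-0.08,0,0,0.2],[140,0,0,-0.08,0,0,0.2]]]}}

```text
t: 4.92
tool_pos: [417.1, -15.4, 160.3]
ee_rot: [0.739, 0.674, 0.0, 0.0]
wrist_force: [1.0, -0.2, -2.8]
width: 0.733
grip_force: 46.0
```

```bash
python3 - <<'E'
from h import *
for n in ("scene","top"):
    im=optics.grab_frame(n)
    for q in ("pail_lid","tile"):
        print(n,q,[world(n,d['position'],0).round(1) for d in pinpoint(q,n)[:1]],[np.round(d['bbox'],1) for d in search_frame(q,n)[:1]])
    print(blob(im,(0,150,80),(12,255,255),pixel(n,(542,-197,12)),n,12))
    if n=='top':
        g=cv2.cvtColor(im,cv2.COLOR_BGR2HSV); k=cv2.inRange(g,np.array((80,8,130)),np.array((120,255,255)))[135:210,145:225]
        c=max(cv2.findContours(k,0,2)[0],key=cv2.contourArea)+[145,135]
        w=np.array([world(n,p,9)[:2] for p in c.reshape(-1,2)],np.float32); print('lid',cv2.minEnclosingCircle(w),cv2.fitEllipse(w))
goto(561.5,11.4,160,-0.095)
E
```

```text
scene pail_lid [array([581.2, 227.2,   0. ])] [array([303.1, 167.5, 365. , 197.5])]
scene tile [array([ 543.8, -196.5,    0. ])] [array([139.9, 216.7, 224.1, 283.5])]
(array([ 545.7, -200.2,  133.8,  129.7]), 0.107)
top pail_lid [array([584.4, 241.8,   0. ])] [array([157.3, 146.4, 211.4, 198. ])]
top tile [array([ 545.1, -188.7,    0. ])] [array([308.2, 164.3, 362.1, 216.9])]
(array([ 541.5, -197.5,  128.2,  128.2]), -1.469)
lid ((585.1871337890625, 240.80406188964844), 79.88443756103516) ((583.5181884765625, 240.0622100830078), (151.11122131347656, 151.89512634277344), 117.7870101928711)
shift [ 0.04    0.1411 -0.0003] turn [-0.    -0.     0.003] j6 -0.23 t 5.42
```

>>> {"name": "play_rows", "arguments": {"targets": [[[140,0.008,0.028,0,0,0,0.004],[140,0.02,0.07,0,0,0,0.005],[140,0.032,0.113,0,0,0,0.005],[140,0.0395,0.137,0,0,0,0.005],[140,0.0408,0.1417,0,0,0,0.005],[140,0.0408,0.1417,0.03,0,0,0.005],[140,0.0408,0.1417,0.06,0,0,0.005],[140,0.0408,0.1417,0.06,0,0,0.005]]]}}

```text
t: 6.42
tool_pos: [560.5, 12.2, 98.2]
ee_rot: [0.741, 0.672, -0.002, -0.002]
wrist_force: [-0.0, -0.8, -2.0]
width: 0.734
grip_force: 46.0
```

```bash
python3 - <<'E'
from h import *
m=optics.camera_model("wrist");im=optics.grab_frame("wrist"); print('tile', blob(im,(0,150,60),(12,255,255),pixel('wrist',(542,-197,12),m),'wrist',12,m))
cv2.imwrite('pics/w3.png',im)
goto(562.2,12.1,80.8,-0.097)
E
```

```text
tile None
shift [0.0001 0.0008 0.0189] turn [-0.002 -0.    -0.   ] j6 -0.09 t 6.47
```

>>> {"name": "play_rows", "arguments": {"targets": [[[140,0,0.001,0.008,0,0,0],[140,0,0.001,0.015,0,0,0],[140,0,0.001,0.0185,0,0,0],[140,0,0.001,0.0187,0,0,0],[100,0,0.001,0.0187,0,0,0],[30,0,0.001,0.0187,0,0,0],[0,0,0.001,0.0187,0,0,0],[0,0,0.001,0.0187,0,0,0]]]}}

```text
t: 7.48
tool_pos: [563.2, 12.0, 81.2]
ee_rot: [0.741, 0.672, 0.0, 0.0]
wrist_force: [0.1, -0.4, -0.2]
width: 0.997
grip_force: 0.0
```

>>> {"name": "play_rows", "arguments": {"targets": [[[0,0,0,-0.03,0,0,0],[0,0,0,-0.08,0,0,0],[0,0,0,-0.14,0,0,0],[0,-0.05,0,-0.18,0,0,0],[0,-0.1,-0.03,-0.18,0,0,0],[0,-0.16,-0.06,-0.18,0,0,0],[0,-0.18,-0.08,-0.18,0,0,0],[0,-0.18,-0.08,-0.18,0,0,0]]]}}

```text
t: 8.48
tool_pos: [465.0, -160.6, 261.3]
ee_rot: [0.742, 0.671, -0.0, 0.0]
wrist_force: [-0.2, 0.4, 0.3]
width: 0.997
grip_force: 0.0
```

```bash
python3 - <<'E'
from h import *
im=optics.grab_frame("top"); print('top rest',blob(im,(0,0,200),(180,60,255),pixel('top',(563,21,22)),"top",22))
m=optics.camera_model("wrist");im=optics.grab_frame("wrist"); cv2.imwrite('pics/w4.png',im)
print('tile', blob(im,(0,150,60),(12,255,255),pixel('wrist',(542,-197,12),m),'wrist',12,m))
print('rest', blob(im,(0,0,190),(180,60,255),pixel('wrist',(563,21,22),m),'wrist',22,m))
print('soap',blob(im,(15,90,90),(30,255,255),pixel('wrist',(367,-302,20),m),"wrist",20,m))
goto(367.6,-301.7,200,-0.14)
E
```

```text
top rest (array([565.5,  21.9, 107.4,  63.3]), 1.483)
tile (array([ 541.5, -198. ,  128.9,  127.8]), -1.465)
rest (array([560.9, -14.1,  62.2,  34.5]), -0.098)
soap (array([ 369.7, -300.7,   80.7,   48.3]), 1.442)
shift [-0.1514 -0.0844  0.0612] turn [ 0.001 -0.     0.043] j6 -0.47 t 8.57
```

>>> {"name": "play_rows", "arguments": {"targets": [[[0,-0.05,-0.028,0.02,0,0,0.038],[0,-0.1,-0.056,0.04,0,0,0.038],[0,-0.145,-0.08,0.06,0,0,0.038],[0,-0.151,-0.0838,0.09,0,0,0.038],[0,-0.151,-0.0838,0.1,0,0,0.038],[0,-0.151,-0.0838,0.1,0,0,0.038],[0,-0.151,-0.0838,0.1,0,0,0.038]]]}}

```text
t: 9.45
tool_pos: [369.0, -301.1, 162.0]
ee_rot: [0.753, 0.658, -0.0, 0.001]
wrist_force: [-0.6, 0.2, 0.9]
width: 0.999
grip_force: 0.0
```

```bash
python3 - <<'E'
from h import *
m=optics.camera_model("wrist");im=optics.grab_frame("wrist"); cv2.imwrite('pics/w5.png',im)
print('soap',blob(im,(15,90,40),(30,255,255),pixel('wrist',(367,-302,20),m),"wrist",20,m))
goto(368.3,-301.3,79,-0.135)
E
```

```text
soap (array([ 368.1, -302.6,   74.9,   45.7]), 1.435)
shift [-0.0001 -0.0006  0.083 ] turn [0.001 0.001 0.001] j6 -0.8 t 9.5
```

View pics/w5.png

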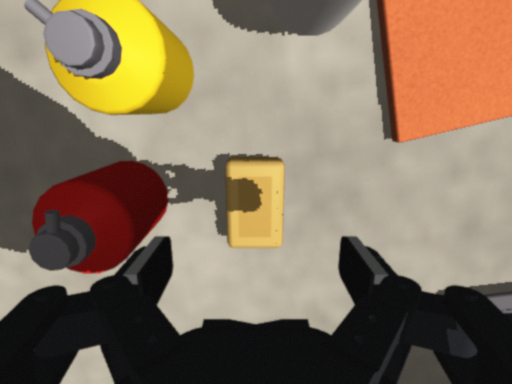

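The soap is at (255,203), centred between the fingers. Red's near edge at (168,200) is about 70 mm away, so I part-close before going down.

>>> {"name": "play_rows", "arguments": {"targets": [[[65,-0.0015,-0.001,0.02,0,0,0],[65,-0.0015,-0.001,0.04,0,0,0],[65,-0.0015,-0.001,0.065,0,0,0],[65,-0.0015,-0.001,0.08,0,0,0],[65,-0.0015,-0.001,0.083,0,0,0],[180,-0.0015,-0.001,0.083,0,0,0],[180,-0.0015,-0.001,0.083,0,0,0],[180,-0.0015,-0.001,0.083,0,0,0]]], "newtons": 30}}

```text
t: 10.5
tool_pos: [367.2, -303.0, 78.9]
ee_rot: [0.753, 0.658, 0.0, 0.001]
wrist_force: [0.4, 1.1, 7.4]
width: 0.532
grip_force: 31.8
```

>>> {"name": "play_rows", "arguments": {"targets": [[[180,0,0,0,0,0,0],[180,0,0,0,0,0,0],[180,0,0,-0.02,0,0,0],[180,0,0,-0.06,0,0,0],[180,0,0,-0.12,0,0,0],[180,0,0,-0.16,0,0,0],[180,0,0,-0.16,0,0,0],[180,0,0,-0.16,0,0,0]]]}}

```text
t: 11.5
tool_pos: [366.6, -302.5, 237.3]
ee_rot: [0.753, 0.658, 0.0, -0.001]
wrist_force: [-0.5, -0.0, -0.4]
width: 0.53
grip_force: 31.2
```

```bash
python3 - <<'E'
from h import *
im=optics.grab_frame("wrist"); cv2.imwrite('pics/w6.png',im)
goto(564.5,21.6,200,-0.096)
E
```

```text
shift [0.3477 0.1526 0.0373] turn [-0.002 -0.002 -0.039] j6 -0.8 t 11.55
```

View pics/w6.png

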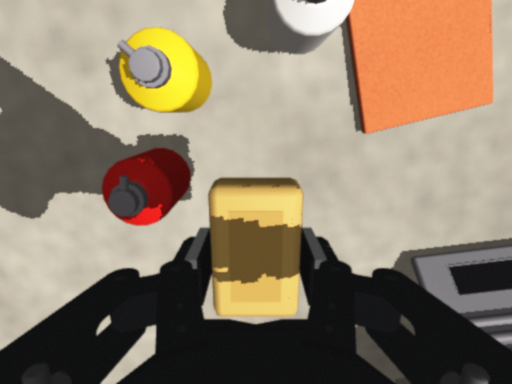

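>>> {"name": "play_rows", "arguments": {"targets": [[[180,0.03,0.017,0,0,0,-0.02],[180,0.075,0.042,0,0,0,-0.039],[180,0.125,0.07,0,0,0,-0.039],[180,0.175,0.1,0,0,0,-0.039],[180,0.22,0.125,0,0,0,-0.039],[180,0.24,0.138,0,0,0,-0.039],[180,0.245,0.14,0,0,0,-0.039],[180,0.245,0.14,0,0,0,-0.039]]]}}

```text
t: 12.55
tool_pos: [538.1, -79.2, 237.2]
ee_rot: [0.74, 0.672, -0.001, -0.001]
wrist_force: [0.0, 0.1, -0.8]
width: 0.528
grip_force: 31.2
```

```bash
python3 - <<'E'
from h import *
m=optics.camera_model("wrist");im=optics.grab_frame("wrist"); p=pixel('wrist',(564.5,21.6,22),m)
print('rest',p, blob(im,(0,0,170),(180,60,255),p,'wrist',22,m))
print('tile', blob(im,(0,150,60),(12,255,255),pixel('wrist',(542,-197,12),m),'wrist',12,m))
print('soap held', blob(im,(15,90,40),(30,255,255),(256,260),'wrist',get_state()['tool_pos'][2]-55,m))
print('tcp',get_state()['tool_pos'])
goto(564.5,21.6,160,-0.096)
E
```

```text
rest [273.50012769  74.17089826] (array([434.2, -58. , 477.2, 329.7]), 0.077)
tile (array([ 583.3, -230.8,   56.6,   17.4]), 1.409)
soap held (array([538.3, -76.1,  74.1,  44.4]), 1.477)
tcp [538.05894827 -79.60289023 237.46591077]
shift [0.1033 0.0166 0.0775] turn [-0.001 -0.    -0.001] j6 -0.27 t 12.6
```

```bash
python3 - <<'E'
from h import *
m=optics.camera_model("wrist");im=optics.grab_frame("wrist"); p=pixel('wrist',(564.5,21.6,22),m)
for v,s in ((205,60),(220,60),(220,25)): print('rest', blob(im,(0,0,v),(180,s,255),p,'wrist',22,m))
cv2.imwrite('pics/w7.png',im)
E
```

```text
rest (array([586.5,  11.9, 126. , 108.2]), 1.482)
rest (array([564.7,  21.4, 109.4,  62.5]), 1.482)
rest (array([564.6,  21.4, 109.4,  62.5]), 1.482)
```

View pics/w7.png

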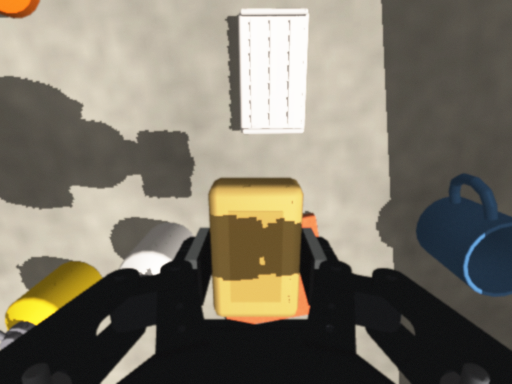

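The rest at (273,70) measures (564.6, 21.4), 1.5 mm from where it should be. Soap goes on.

>>> {"name": "play_rows", "arguments": {"targets": [[[180,0.025,0.005,0.02,0,0,-0.006],[180,0.06,0.01,0.04,0,0,-0.006],[180,0.09,0.0155,0.07,0,0,-0.006],[180,0.1011,0.0167,0.095,0,0,-0.006],[180,0.1011,0.0167,0.11,0,0,-0.006],[180,0.1011,0.0167,0.122,0,0,-0.006],[180,0.1011,0.0167,0.122,0,0,-0.006]]]}}

```text
t: 13.52
tool_pos: [564.8, 19.2, 115.8]
ee_rot: [0.739, 0.674, -0.0, -0.0]
wrist_force: [-0.1, 0.6, -0.7]
width: 0.53
grip_force: 31.2
```

```bash
python3 - <<'E'
from h import *
goto(564.4,19.4,103.5,-0.09)
E
```

```text
shift [ 0.0001 -0.0004  0.0123] turn [-0.001 -0.    -0.001] j6 -0.08 t 13.53
```

>>> {"name": "play_rows", "arguments": {"targets": [[[180,0,0,0.006,0,0,0],[180,0,0,0.011,0,0,0],[180,0,0,0.0123,0,0,0],[180,0,0,0.0123,0,0,0],[110,0,0,0.0123,0,0,0],[50,0,0,0.0123,0,0,0],[0,0,0,0.0123,0,0,0],[0,0,0,0.0123,0,0,0]]]}}

```text
t: 14.52
tool_pos: [564.9, 20.1, 103.8]
ee_rot: [0.738, 0.675, 0.0, 0.0]
wrist_force: [-0.7, -0.3, -0.3]
width: 1.002
grip_force: 0.0
```

>>> {"name": "play_rows", "arguments": {"targets": [[[0,0,0,-0.03,0,0,0],[0,0,0,-0.08,0,0,0],[0,0,0,-0.13,0,0,0],[0,0.03,-0.02,-0.16,0,0,0],[0,0.06,-0.05,-0.16,0,0,0],[0,0.1,-0.09,-0.16,0,0,0],[0,0.14,-0.12,-0.16,0,0,0],[0,0.14,-0.12,-0.16,0,0,0]]]}}

```text
t: 15.52
tool_pos: [456.2, 172.4, 264.1]
ee_rot: [0.737, 0.676, 0.0, -0.0]
wrist_force: [0.3, -0.5, 0.2]
width: 1.002
grip_force: 0.0
```

```bash
python3 - <<'E'
from h import *
im=optics.grab_frame("top"); print('top soap',blob(im,(15,90,90),(30,255,255),pixel('top',(564,21,48)),"top",44)); print('brush',blob(im,(3,120,50),(20,255,255),(157,242),"top",30))
print('rest',blob(im,(0,0,200),(180,60,255),pixel('top',(565,21,22)),"top",22))
m=optics.camera_model("wrist");im=optics.grab_frame("wrist"); cv2.imwrite('pics/w8.png',im)
print('soap',blob(im,(15,90,40),(30,255,255),pixel('wrist',(564,21,44),m),"wrist",44,m))
goto(383.5,301,160,-0.04)
E
```

```text
top soap (array([564.7,  20.3,  71.1,  44.2]), 1.481)
brush (array([372.6, 295.7,  76.2,  16.7]), -1.545)
rest (array([566. ,  21.9, 107.1,  62.2]), 1.492)
soap (array([545.7,  24.6,  81.2,  27.1]), -1.34)
shift [ 0.1235 -0.086   0.1039] turn [ 0.001  0.    -0.049] j6 0.2 t 15.62
```

>>> {"name": "play_rows", "arguments": {"targets": [[[0,0.04,-0.028,0.03,0,0,-0.049],[0,0.08,-0.056,0.06,0,0,-0.049],[0,0.115,-0.08,0.09,0,0,-0.049],[0,0.1235,-0.086,0.104,0,0,-0.049],[0,0.1235,-0.086,0.104,0,0,-0.049],[0,0.1235,-0.086,0.104,0,0,-0.049]]]}}

```text
t: 16.38
tool_pos: [384.8, 300.2, 160.5]
ee_rot: [0.722, 0.692, 0.001, 0.0]
wrist_force: [0.3, -0.1, -0.1]
width: 0.998
grip_force: 0.0
```

```bash
python3 - <<'E'
from h import *
m=optics.camera_model("wrist");im=optics.grab_frame("wrist"); p=pixel('wrist',(384,301,32),m)
cv2.imwrite('pics/w9.png',im); print(p)
for v in (40,70): print(blob(im,(3,110,v),(20,255,255),p,"wrist",32,m))
goto(383.8,301,84,-0.04)
E
```

```text
[254.02205341 207.1601611 ]
(array([383. , 302.7,  84.3,  38.7]), 1.535)
(array([383. , 302.7,  84.1,  38.7]), 1.535)
shift [ 0.0007 -0.0011  0.0766] turn [ 0.002 -0.001 -0.003] j6 0.46 t 16.43
```

View pics/w9.png

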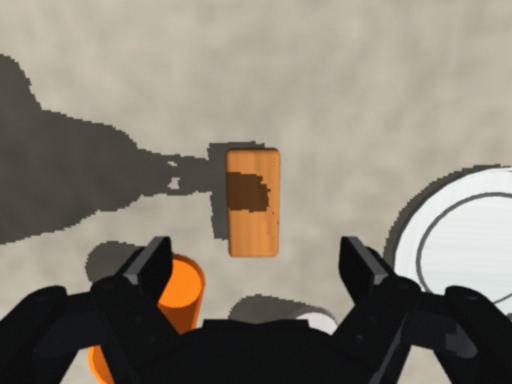

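The brush at (254,203) is centred. The orange tumbler at (180,285) is clear of the path, so I grasp the brush.

>>> {"name": "play_rows", "arguments": {"targets": [[[70,0.0018,-0.0015,0.02,0,0,-0.003],[70,0.0018,-0.0015,0.045,0,0,-0.003],[70,0.0018,-0.0015,0.065,0,0,-0.003],[70,0.0018,-0.0015,0.0755,0,0,-0.003],[70,0.0018,-0.0015,0.0766,0,0,-0.003],[200,0.0018,-0.0015,0.0766,0,0,-0.003],[200,0.0018,-0.0015,0.0766,0,0,-0.003],[200,0.0018,-0.0015,0.0766,0,0,-0.003]]]}}

```text
t: 17.42
tool_pos: [382.4, 303.0, 84.0]
ee_rot: [0.72, 0.694, 0.001, 0.0]
wrist_force: [0.4, -1.5, 6.2]
width: 0.459
grip_force: 31.2
```

>>> {"name": "play_rows", "arguments": {"targets": [[[200,0,0,0,0,0,0],[200,0,0,0,0,0,0],[200,0,0,-0.02,0,0,0],[200,0,0,-0.06,0,0,0],[200,0,0,-0.1,0,0,0],[200,0,0,-0.12,0,0,0],[200,0,0,-0.12,0,0,0],[200,0,0,-0.12,0,0,0]]]}}

```text
t: 18.42
tool_pos: [381.6, 302.7, 202.2]
ee_rot: [0.72, 0.694, -0.001, -0.0]
wrist_force: [-0.3, -0.0, -1.0]
width: 0.461
grip_force: 30.8
```

```bash
python3 - <<'E'
from h import *
m=optics.camera_model("wrist");im=optics.grab_frame("wrist"); cv2.imwrite('pics/w10.png',im); s=get_state()['tool_pos']
print(s,'brush held',blob(im,(3,110,40),(20,255,255),(255,250),"wrist",s[2]-52,m))
goto(584.5,240.5,s[2],-0.097)
E
```

```text
[381.60660248 302.70414734 202.06970991] brush held (array([379.7, 306.1,  80.2,  43.7]), 1.503)
shift [-0.0544  0.2051 -0.0003] turn [-0.002  0.001  0.059] j6 0.46 t 18.48
```

>>> {"name": "play_rows", "arguments": {"targets": [[[200,-0.008,0.03,0,0,0,0.02],[200,-0.02,0.075,0,0,0,0.059],[200,-0.033,0.125,0,0,0,0.059],[200,-0.046,0.175,0,0,0,0.059],[200,-0.053,0.2,0.02,0,0,0.059],[200,-0.0551,0.2051,0.05,0,0,0.059],[200,-0.0551,0.2051,0.09,0,0,0.059],[200,-0.0551,0.2051,0.1,0,0,0.059]]]}}

```text
t: 19.48
tool_pos: [583.6, 239.6, 99.6]
ee_rot: [0.741, 0.672, -0.003, -0.002]
wrist_force: [0.6, 0.6, -0.5]
width: 0.461
grip_force: 30.7
```

```bash
python3 - <<'E'
from h import *
goto(584.5,239.8,88.5,-0.097)
E
```

```text
shift [0.0003 0.0009 0.0111] turn [-0.006  0.002 -0.   ] j6 0.3 t 19.48
```

>>> {"name": "play_rows", "arguments": {"targets": [[[200,0,0,0,0,0,0],[200,0,0,0.006,0,0,0],[200,0,0,0.012,0,0,0],[200,0,0,0.0125,0,0,0],[140,0,0,0.0125,0,0,0],[90,0,0,0.0125,0,0,0],[60,0,0,0.0125,0,0,0],[60,0,0,0.0125,0,0,0]]]}}

```text
t: 20.48
tool_pos: [584.9, 240.1, 90.8]
ee_rot: [0.741, 0.672, 0.0, 0.0]
wrist_force: [-1.2, 0.0, -0.5]
width: 0.767
grip_force: 0.0
```

>>> {"name": "play_rows", "arguments": {"targets": [[[60,0,0,-0.03,0,0,0],[30,0,0,-0.08,0,0,0],[0,0,0,-0.13,0,0,0],[0,-0.02,-0.02,-0.17,0,0,0],[0,-0.05,-0.06,-0.17,0,0,0],[0,-0.07,-0.11,-0.17,0,0,0],[0,-0.1,-0.15,-0.17,0,0,0],[0,-0.1,-0.15,-0.17,0,0,0]]]}}

```text
t: 21.48
tool_pos: [423.4, 154.2, 261.1]
ee_rot: [0.741, 0.672, -0.0, -0.0]
wrist_force: [0.3, 0.5, 0.3]
width: 1.0
grip_force: 0.0
```

```bash
python3 - <<'E'
from h import *
im=optics.grab_frame("top"); print('brush',blob(im,(3,120,50),(20,255,255),pixel('top',(584,240,36)),"top",36)); cv2.imwrite('pics/t2.png',cv2.resize(im[90:310,130:400],None,fx=2.7,fy=2.7))
print('tumb',[(d['score'],world('top',d['position'],0).round(1)) for d in pinpoint('tumbler','top')])
im=optics.grab_frame("wrist"); cv2.imwrite('pics/w11.png',im)
print('tumb w',[(d['score'],world('wrist',d['position'],0).round(1)) for d in pinpoint('tumbler','wrist')])
goto(432,154,230,np.pi/2)
E
```

```text
brush (array([585. , 237.2,  83.2,  36.9]), 1.469)
tumb [(0.95, array([336.5, 122.2,   0. ])), (0.63, array([309.7, 227.1,   0. ])), (0.44, array([429.6, 158.4,   0. ]))]
tumb w [(0.98, array([306.9, 221.5,   0. ])), (0.89, array([323.9, 125.8,   0. ])), (0.72, array([436.6, 162.3,   0. ]))]
shift [-0.0007  0.0053  0.0308] turn [ 1.000e-03 -1.000e-03  1.474e+00] j6 0.18 t 21.68
```

View pics/w11.png

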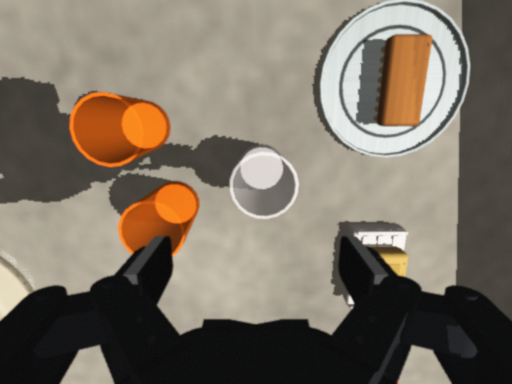

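```bash
python3 - <<'E'
from h import *
m=optics.camera_model('wrist')
print(world('wrist',(264,184),90,m),world('wrist',(262,168),3,m),[world('wrist',p,90,m).round(1) for p in((230,184),(298,184))])
c=world('wrist',(264,184),90,m); f=world('wrist',(262,168),3,m)
goto(*((c+f)/2)[:2],112,-0.097)
E
```

```text
[435.20163096 162.14759113  90.        ] [435.23838613 159.39025022   3.        ] [array([405.4, 165. ,  90. ]), array([465. , 159.3,  90. ])]
shift [0.0063 0.0077 0.1488] turn [ 0.001 -0.     0.   ] j6 0.18 t 21.68
```

>>> {"name": "play_rows", "arguments": {"targets": [[[0,0.0063,0.0115,0,0,0,0],[0,0.0063,0.0115,0.03,0,0,0],[0,0.0063,0.0115,0.07,0,0,0],[0,0.0063,0.0115,0.11,0,0,0],[0,0.0063,0.0115,0.14,0,0,0],[0,0.0063,0.0115,0.1488,0,0,0],[0,0.0063,0.0115,0.1488,0,0,0]]], "newtons": 25}}

```text
t: 22.55
tool_pos: [438.7, 160.4, 111.8]
ee_rot: [0.74, 0.672, -0.0, -0.0]
wrist_force: [-0.5, -0.4, 0.7]
width: 1.003
grip_force: 0.0
```

>>> {"name": "play_rows", "arguments": {"targets": [[[60,0,0,0,0,0,0],[100,0,0,0,0,0,0],[130,0,0,0,0,0,0],[130,0,0,0,0,0,0],[130,0,0,0,0,0,0],[130,0,0,0,0,0,0]]]}}

```text
t: 23.3
tool_pos: [438.3, 160.3, 113.0]
ee_rot: [0.741, 0.672, 0.001, 0.001]
wrist_force: [-0.9, -0.2, 6.9]
width: 0.716
grip_force: 25.7
```

>>> {"name": "play_rows", "arguments": {"targets": [[[130,0,0,-0.01,0,0,0],[130,0,0,-0.03,0,0,0],[130,0,0,-0.06,0,0,0],[130,0,0,-0.1,0,0,0],[130,0,0,-0.12,0,0,0],[130,0,0,-0.13,0,0,0],[130,0,0,-0.13,0,0,0],[130,0,0,-0.13,0,0,0]]]}}

```text
t: 24.3
tool_pos: [437.6, 160.2, 241.1]
ee_rot: [0.741, 0.672, -0.001, -0.0]
wrist_force: [-0.4, 1.2, -1.1]
width: 0.717
grip_force: 27.4
```

```bash
python3 - <<'E'
from h import *
im=optics.grab_frame("wrist"); cv2.imwrite('pics/w12.png',im)
goto(541.6,-197.7,242,-0.097)
E
```

```text
shift [-0.3461  0.1381 -0.0011] turn [-0.002  0.    -0.   ] j6 0.19 t 24.35
```

View pics/w12.png

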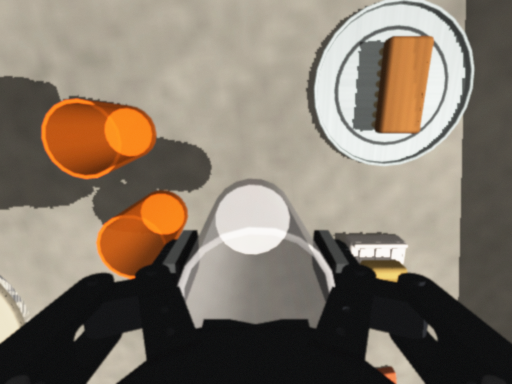

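>>> {"name": "play_rows", "arguments": {"targets": [[[130,-0.025,0.01,0,0,0,0],[130,-0.065,0.026,0,0,0,0],[130,-0.115,0.046,0,0,0,0],[130,-0.165,0.066,0,0,0,0],[130,-0.215,0.086,0,0,0,0],[130,-0.265,0.106,0,0,0,0],[130,-0.31,0.124,0,0,0,0],[130,-0.335,0.134,0,0,0,0]]]}}

```text
t: 25.35
tool_pos: [539.0, -188.6, 240.6]
ee_rot: [0.741, 0.671, -0.0, -0.001]
wrist_force: [0.4, 0.1, -0.7]
width: 0.717
grip_force: 27.4
```

>>> {"name": "play_rows", "arguments": {"targets": [[[130,-0.0111,0.0041,0,0,0,0],[130,-0.0111,0.0041,0.03,0,0,0],[130,-0.0111,0.0041,0.07,0,0,0],[130,-0.0111,0.0041,0.095,0,0,0],[130,-0.0111,0.0041,0.105,0,0,0],[130,-0.0111,0.0041,0.105,0,0,0]]]}}

```text
t: 26.1
tool_pos: [541.9, -197.2, 136.8]
ee_rot: [0.74, 0.672, -0.0, -0.0]
wrist_force: [1.4, 0.3, -0.2]
width: 0.72
grip_force: 27.4
```

```bash
python3 - <<'E'
from h import *
goto(541.6,-197.7,125.2,-0.097)
E
```

```text
shift [-0.0005 -0.0002  0.0116] turn [-0.001 -0.     0.001] j6 -0.46 t 26.1
```

>>> {"name": "play_rows", "arguments": {"targets": [[[130,-0.0005,0,0.006,0,0,0],[130,-0.0005,0,0.011,0,0,0],[130,-0.0005,0,0.0117,0,0,0],[130,-0.0005,0,0.0117,0,0,0],[85,-0.0005,0,0.0117,0,0,0],[60,-0.0005,0,0.0117,0,0,0],[0,-0.0005,0,0.0117,0,0,0],[0,-0.0005,0,0.0117,0,0,0]]]}}

```text
t: 27.1
tool_pos: [541.8, -198.2, 125.2]
ee_rot: [0.741, 0.672, 0.0, 0.0]
wrist_force: [0.3, -0.6, -0.2]
width: 0.998
grip_force: 0.0
```

>>> {"name": "play_rows", "arguments": {"targets": [[[0,0,0,-0.02,0,0,0],[0,0,0,-0.06,0,0,0],[0,0,0,-0.1,0,0,0],[0,0,0,-0.13,0,0,0],[0,0,-0.04,-0.15,0,0,0],[0,0,-0.09,-0.15,0,0,0],[0,0,-0.11,-0.15,0,0,0],[0,0,-0.11,-0.15,0,0,0]]]}}

```text
t: 28.1
tool_pos: [431.6, -187.4, 275.6]
ee_rot: [0.741, 0.672, 0.0, 0.0]
wrist_force: [0.1, 0.1, 0.4]
width: 0.999
grip_force: 0.0
```

```bash
python3 - <<'E'
from h import *
im=optics.grab_frame("wrist"); cv2.imwrite('pics/w13.png',im); m=optics.camera_model('wrist')
for q in('spray_bottle','tumbler'): print(q,[(d['score'],np.round(d['position']),world('wrist',d['position'],0,m).round(1)) for d in pinpoint(q,'wrist')])
goto(429,-148.5,230,-0.097)
E
```

```text
spray_bottle [(0.9, array([158., 185.]), array([ 307.4, -195.6,    0. ])), (0.79, array([253., 142.]), array([ 432.7, -154.1,    0. ])), (0.73, array([141., 248.]), array([ 267.7, -281.2,    0. ]))]
tumbler [(0.72, array([347., 173.]), array([ 546.7, -203.7,    0. ])), (0.36, array([247., 144.]), array([ 425.8, -155.8,    0. ]))]
shift [ 0.0387 -0.0079  0.0452] turn [0.001 0.    0.   ] j6 -0.56 t 28.25
```

View pics/w13.png

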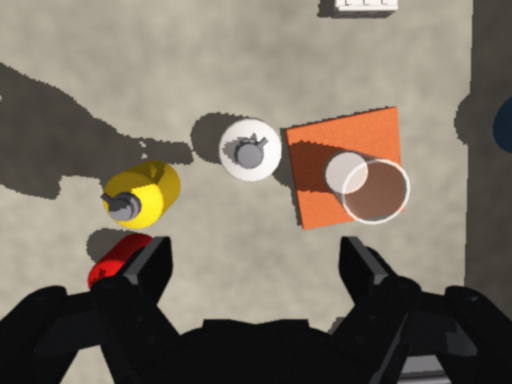

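```bash
python3 - <<'E'
from h import *
m=optics.camera_model('wrist'); c=world('wrist',(250,150),74,m); print(c, world('wrist',(250,154),103,m), [world('wrist',p,74,m).round(1) for p in((218,150),(282,150),(250,118),(250,182))])
im=optics.grab_frame('top'); print('tile',blob(im,(0,150,80),(12,255,255),pixel('top',(542,-197,12)),'top',12))
print([(d['score'],world('top',d['position'],12).round(1)) for d in pinpoint('tumbler','top')][:4])
print('wrist foot',world('wrist',(347,173),15,m),'rim',world('wrist',(376,191),102,m))
goto(c[0],c[1],114,-0.097)
E
```

```text
[ 431.24241738 -153.92383193   74.        ] [ 431.8010618  -153.59656418  103.        ] [array([ 400.7, -151. ,   74. ]), array([ 461.8, -156.9,   74. ]), array([ 434.3, -124.4,   74. ]), array([ 428. , -185.4,   74. ])]
tile (array([ 541.6, -197.4,  128. ,  127.7]), -1.472)
[(0.75, array([309.6, 229.9,  12. ])), (0.62, array([ 536.3, -197.4,   12. ])), (0.58, array([330.9, 121.1,  12. ]))]
wrist foot [ 542.08936545 -200.02705742   15.        ] rim [ 540.73733809 -197.64732209  102.        ]
shift [ 0.0334 -0.005   0.161 ] turn [ 0. -0.  0.] j6 -0.56 t 28.35
```

>>> {"name": "play_rows", "arguments": {"targets": [[[0,0.0334,-0.005,0,0,0,0],[0,0.0334,-0.005,0.04,0,0,0],[0,0.0334,-0.005,0.08,0,0,0],[0,0.0334,-0.005,0.12,0,0,0],[0,0.0334,-0.005,0.15,0,0,0],[0,0.0334,-0.005,0.161,0,0,0],[0,0.0334,-0.005,0.161,0,0,0],[60,0.0334,-0.005,0.161,0,0,0]]], "newtons": 40}}

```text
t: 29.35
tool_pos: [431.1, -154.0, 115.1]
ee_rot: [0.741, 0.672, 0.0, 0.001]
wrist_force: [0.2, -0.3, 0.3]
width: 0.817
grip_force: 0.0
```

>>> {"name": "play_rows", "arguments": {"targets": [[[100,0,0,0,0,0,0],[130,0,0,0,0,0,0],[130,0,0,0,0,0,0],[130,0,0,0,0,0,0],[130,0,0,-0.01,0,0,0],[130,0,0,-0.04,0,0,0],[130,0,0,-0.08,0,0,0],[130,0,0,-0.12,0,0,0]]]}}

```text
t: 30.35
tool_pos: [430.3, -153.6, 236.2]
ee_rot: [0.741, 0.672, 0.0, 0.0]
wrist_force: [0.5, -1.7, -2.7]
width: 0.716
grip_force: 44.3
```

>>> {"name": "play_rows", "arguments": {"targets": [[[130,0,0,-0.005,0,0,0],[130,0,0,-0.005,0,0,0],[130,0,0,-0.005,0,0,0]]]}}

```text
t: 30.72
tool_pos: [430.2, -153.5, 238.0]
ee_rot: [0.741, 0.672, -0.0, -0.001]
wrist_force: [-0.4, 0.1, -1.7]
width: 0.71
grip_force: 44.3
```

```bash
python3 - <<'E'
from h import *
im=optics.grab_frame("wrist"); cv2.imwrite('pics/w14.png',im)
print(get_state()['tool_pos'])
goto(664.2,12,236,-0.097)
E
```

```text
[ 430.25499678 -153.57261364  238.00580791]
shift [0.1875 0.2168 0.0018] turn [-0.002 -0.001 -0.   ] j6 -0.51 t 30.77
```

View pics/w14.png

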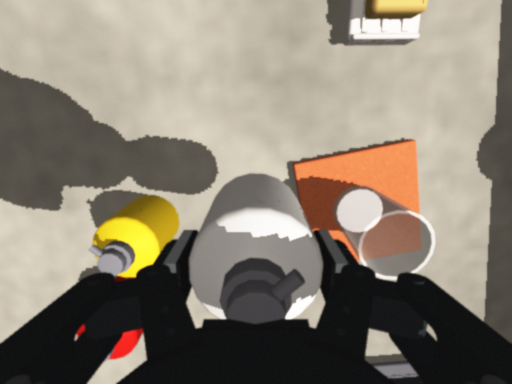

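>>> {"name": "play_rows", "arguments": {"targets": [[[130,0.015,0.018,0,0,0,0],[130,0.042,0.049,0,0,0,0],[130,0.072,0.083,0,0,0,0],[130,0.102,0.118,0,0,0,0],[130,0.132,0.153,0,0,0,0],[130,0.162,0.187,0,0,0,0],[130,0.183,0.211,0,0,0,0],[130,0.1878,0.217,0,0,0,0]]]}}

```text
t: 31.78
tool_pos: [665.5, 13.3, 237.1]
ee_rot: [0.74, 0.673, -0.001, -0.001]
wrist_force: [-0.5, -0.3, -2.0]
width: 0.712
grip_force: 44.4
```

>>> {"name": "play_rows", "arguments": {"targets": [[[130,0,0,0,0,0,0],[130,0,0,0.03,0,0,0],[130,0,0,0.07,0,0,0],[130,0,0,0.1,0,0,0],[130,0,0,0.11,0,0,0],[130,0,0,0.11,0,0,0]]]}}

```text
t: 32.52
tool_pos: [664.6, 11.6, 129.5]
ee_rot: [0.741, 0.672, -0.0, -0.0]
wrist_force: [-0.0, -0.1, -1.2]
width: 0.716
grip_force: 44.4
```

```bash
python3 - <<'E'
from h import *
goto(664.5,12.3,114.5,-0.097)
E
```

```text
shift [ 0.0007 -0.0002  0.015 ] turn [-0.     0.    -0.001] j6 -0.06 t 32.52
```

>>> {"name": "play_rows", "arguments": {"targets": [[[130,0.0007,0,0.007,0,0,0],[130,0.0007,0,0.013,0,0,0],[130,0.0007,0,0.0145,0,0,0],[130,0.0007,0,0.0145,0,0,0],[85,0.0007,0,0.0145,0,0,0],[60,0.0007,0,0.0145,0,0,0],[30,0.0007,0,0.0145,0,0,0],[30,0.0007,0,0.0145,0,0,0]]]}}

```text
t: 33.52
tool_pos: [664.9, 12.8, 114.5]
ee_rot: [0.741, 0.672, -0.0, -0.0]
wrist_force: [0.1, 0.0, -0.1]
width: 0.885
grip_force: 0.0
```

>>> {"name": "play_rows", "arguments": {"targets": [[[30,0,0,-0.02,0,0,0],[30,0,0,-0.06,0,0,0],[30,0,0,-0.11,0,0,0],[0,0,0,-0.16,0,0,0],[0,0,-0.05,-0.18,0,0,0],[0,-0.02,-0.1,-0.18,0,0,0],[0,-0.06,-0.15,-0.18,0,0,0],[0,-0.1,-0.19,-0.18,0,0,0]]]}}

```text
t: 34.52
tool_pos: [464.2, -68.6, 294.8]
ee_rot: [0.74, 0.672, 0.0, 0.0]
wrist_force: [0.4, -0.9, -0.9]
width: 0.997
grip_force: 0.0
```

>>> {"name": "play_rows", "arguments": {"targets": [[[0,-0.03,-0.05,0,0,0,0],[0,-0.07,-0.09,0,0,0,0],[0,-0.11,-0.12,0,0,0,0],[0,-0.15,-0.14,0,0,0,0],[0,-0.15,-0.14,0,0,0,0],[0,-0.15,-0.14,0,0,0,0]]]}}

```text
t: 35.28
tool_pos: [312.3, -203.8, 294.7]
ee_rot: [0.741, 0.672, 0.0, -0.0]
wrist_force: [-0.5, 0.2, 0.8]
width: 1.0
grip_force: 0.0
```

```bash
python3 - <<'E'
from h import *
im=optics.grab_frame("top"); w=lambda p,z:world('top',p,z).round(1)
cv2.imwrite('pics/t9.png',cv2.resize(im[90:310,130:400],None,fx=2.9,fy=2.7,interpolation=cv2.INTER_CUBIC))
print('soap',blob(im,(15,90,90),(30,255,255),pixel('top',(564,21,48)),"top",44)); print('brush',blob(im,(3,120,50),(20,255,255),pixel('top',(584,240,36)),"top",36))
print('spray',[(d['score'],w(d['position'],0)) for d in pinpoint('spray_bottle','top')])
print('expected px spray', pixel('top',(664.5,12.3,74)))
E
```

```text
soap (array([564.6,  20.3,  70.9,  44.1]), 1.475)
brush (array([584.7, 237.3,  83.2,  36.9]), 1.468)
spray [(0.88, array([653.4,  18.5,   0. ])), (0.66, array([ 301.1, -191. ,    0. ])), (0.41, array([758.5, 165.2,   0. ]))]
expected px spray [261.48099419 142.24917688]
```

View pics/t9.png

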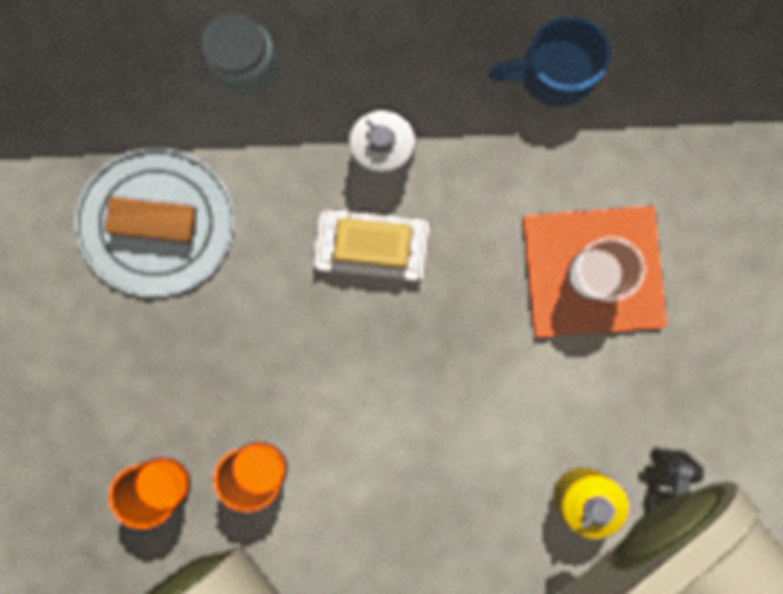

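Everything is in place. The spray bottle shows at (261.7,141.9) against (261.5,142.2) expected, the soap is on the rest, the brush is in the lid, the tumbler is on the tile, and the mug and jar are untouched. Handing in.

```bash
python3 -c "
from cell import *
print(finish_job())"
```

```text
the job is handed in; nothing more can be done
None
```

The wash place is set out as asked and handed in after about 35 s of the 120 s: each thing measured within about 3 mm of its intended place, and the mug and jar were left alone.

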